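# Refit the dust tray of a fettling unit and start its extractor

## Task

Slide the emptied dust tray into the bay of the downdraft fettling unit, letting the hidden guide rails line it up, until it sits fully home against the stop at the back; ease it in, never force it. Then let go of the tray and press the green start button, leaving the pottery and tools around alone.

Things in the scene. Friction and masses are not known exactly. Their poses are not given: they have to be found in the camera images.
- tray_handle (a point): Centre of the black round handle bar (10 mm thick, 100 mm long) of the loose aluminium dust tray, 44 mm above the bench. Its axes are the tray's: +x points from handle to nose (the way it slides in), y along the bar, z up. The bar stands 55 mm in front of the tray's yellow front panel, which is 150 mm wide and 54 high. The tray slides flat on the bench; it weighs about 0.55 kg.
- tray_nose (a point): Middle of the far end wall of the dust tray, at bench level, 245 mm ahead of the handle bar; same axes. The open tray is 190 mm long (x), 150 wide, 40 high, with upright corners rounded at the nose.
- mouth (a point): Centre of the mouth of the unit's bay, at bench level in the plane of the unit's front face; x points straight into the bay, y along the face, z up. Mouth 178 mm wide, 60 high; the bench is the bay's floor. Fully home, the tray's yellow panel stands anywhere from 10 mm in front of the face to 14 mm behind it (handle bar 65 to 41 mm in front): the adjustable stop's depth differs each time and must be felt.
- unit: White steel fettling unit fixed on the bench, 260 mm deep (x), 240 wide, 80 high; origin at the centre of its underside, axes as mouth. Hidden in the bay, two fixed guide rails form a channel 153 mm wide, up to 8 mm left or right of the mouth's centre, skewed up to 0.025 rad; its flared entry, 185 wide, begins 10 mm behind the face. Over 18 N between tray and unit is forcing.
- interlock (a joint): Plunger of the tray safety switch, hidden between the rubber buffers of the stop at the back of the bay: travel in m, 0 when free, about 0.0055 with the tray hard against the stop, above 0.0035 when it is home. Light spring, under 0.5 N; the tray meets it only in the last 5.5 mm.
- start (a joint): Green start button: 0 released, 0.006 fully down; springs back; about 4 N presses it fully.
- start_top (a point): Centre of the top of the green start button (28 mm across), pressed straight down. It is on a grey starter box, 82 mm high, against the unit's -y side, nearer the front than the fixed red stop button 56 mm from it.
- vase: Grey clay vase, 86 mm across and 110 high, standing on the unit's deck towards the back; origin at the centre of its foot. Leave it.
- tool_jar: White jar of tools, 74 mm across, 165 mm high with its tools; origin at the centre of its foot. Leave it.
- cup: Small terracotta cup, 52 mm across, 55 high, on the unit's deck beside the vase; origin at the centre of its foot. Leave it.

How it is judged:
On the way, in this order (a step that is already met when the one before it is completed fails the run):
1. the dust tray is fully home and holds the safety switch pressed (value of joint interlock above 0.0035 m), for 0.3 s.
2. the green start button is pressed with the tray still home (value of joint start above 0.004 m and value of joint interlock above 0.0035 m), for 0.05 s.
At the end, for the whole second after the job is handed in: The dust tray lies still, flat and straight in its bay (within 25 mm sideways and 0.09 rad), fully home within 2 mm of the back stop (safety switch pressed beyond 3.5 mm of 5.5), and the start button has sprung back up (value of joint interlock above 0.0035 m and value of joint start below 0.002 m and angle between the x axis of tray_handle and the x axis of mouth, either way round below 0.09 rad and angle between tray_handle's own z axis and vertical below 0.05 rad and y of tray_handle in the frame of mouth between -0.025 and 0.025 m and linear speed of tray below 0.01 m/s); the robot touches nothing.
It fails at once if the tray is forced: more than 18 N between tray and unit (contact force between tray and unit above 18 N).
It fails at once if the vase is moved by more than 20 mm or tipped (distance of vase from where it was at the start of the episode above 0.02 m or angle between vase's own z axis and vertical above 0.2 rad).
It fails at once if the tool jar is moved by more than 20 mm or tipped (distance of tool_jar from where it was at the start of the episode above 0.02 m or angle between tool_jar's own z axis and vertical above 0.2 rad).
It fails at once if the cup is moved by more than 20 mm or tipped (distance of cup from where it was at the start of the episode above 0.02 m or angle between cup's own z axis and vertical above 0.2 rad).
It also fails if it takes over 72 s, if anything falls off the work surface, if the arm or the gripper's body presses on something with over 40 N, if the wrist force passes 120 N, or if a joint passes its speed limit or range.

## Robot

A 6-joint arm with a two-finger parallel gripper is mounted at the origin on the work surface. World frame = base frame: x ahead of the robot, y to its left, z up, the work surface at z = 0. Lengths are in m, angles in rad, forces in N, time in s.
With the tool pointing down it reaches from about 0.375 to 0.75 m from the base axis. Payload 9 kg.
Tool frame: the origin (TCP) lies at the very end of the fingers, on their centre line; the grasp point (between the pads) lies 19 mm behind it (arm.pinch_z is the distance from the TCP to the grasp point, in m); z points along the fingers, y is the line along which they close (so a half turn about z gives the same grasp; the last joint's range is limited). The gripper opens to 85 mm and grips with 20 to 120 N. Pads are 22 mm wide; open, the fingers measure 114 mm over their backs; the gripper's body (76 mm by 85 mm) begins 54 mm behind the grasp point. The pads swing forward as they close: fully open they stand 13 mm farther back than shut.
Start: joints at [-1.55, 0.104, 0.097, 1.564, 0, 1.353], TCP at [0.142, -0.583, 0.231] pointing down, gripper open.
Joint ranges: [-2.99, 2.99], [-0.84, 1.86], [-1.1, 1.16], [-1.84, 2.11], [-1.51, 1.56], [-3.14, 3.14]. Speed limits (rad/s): [2.22, 2.22, 2.57, 3.14, 3.14, 3.14].

## Interface

Orientations are given as a unit quaternion [w, x, y, z].
In Python, from plant import arm, eyes, workorder gives the robot as it stands.
- The arm moves only by the tool apply_moves, never from a script. Its argument "increments" is a list that holds one entry, the list of rows, each a list of 7 numbers: the closure, from 0 (fully open) to 1 (shut), then the shift along the tool's x, y, z in m, then the turn, a rotation vector about the tool's x, y, z in degrees. A call has 1 to 12 rows; each row shifts and turns the commanded pose from where the row before left it, along the tool's axes as they then stand; what a row does not reach is not made up. A row lasts 1/10 s, in which the tool goes at most 50 mm and 8.59 degrees, less where a joint would pass 70% of its speed; a pose out of reach is approached as far as the arm can. A call is refused whole if a number of a shift passes 0.05 or a number of a turn 8.59, either way. A call with a gripper value outside its range is refused whole. The fingers move at their own pace and stop on an object; the grip force is fixed at half the most. Time passes only in rows, so rows that do not move let the fingers close. It gives the time, the measured TCP pose, the force, the opening and the grip force at its end, in the units of the state.
- arm.get_state(): the state, without advancing time (a new reading comes with each control period).
- eyes.camera(name): name is "side" or "top" or "wrist"; returns a dict with "color" (420x560x3 uint8, red, green, blue), "fx", "fy", "cx", "cy" (pixels), "pose" (4x4, takes a point from camera to world coordinates). Camera axes: x right, y up, looking along -z (the intrinsics and any distortion apply to the point x, -y, -z); pixel columns grow to the right and rows downward; lengths in m; the calibration is good to about 2 mm. A picture is of the moment at which its call begins. There is no depth.
- workorder.hand_in(): hands the job in; it is judged then, once.
The state is a dict: "time": time; "qpos": joint angles; "joint_vel": joint speeds; "tau": joint torques, N m; "tool_pos": TCP position; "tcp_rot": TCP orientation; "ft_force": force on the tool from outside, world axes, zero at the start; "wrist_torque": the same for the moment, N m; "opening": finger opening in m; "finger_force": force on a finger pad.
Only numpy, scipy, OpenCV 4.12 (cv2) and the standard library are available. Lean on these libraries where they do the work, as an engineer would, in place of code of your own. Each camera call takes 0.05 s, during which the arm holds its last target. There are 200 camera calls.

## Working session

There is one attempt and no reset: what is moved stays moved. The work goes in short steps, Python scripts to look and compute and a tool call to move; the robot and the scene stay as the last step left them, time stands still between calls to the robot, and variables do not carry over. Pictures are saved under pics/ and viewed, at most 10 in all, crops included, and the job is handed in when it is done.

Besides the shell and the picture viewer there is one more tool, called as a command line: name --argument value ..., lists and objects as JSON in quotes. apply_moves: Moves the arm, as the interface text tells. Its arguments: {"type":"object","properties":{"increments":{"type":"array","items":{"type":"array","items":{"type":"array","items":{"type":"number"}}}}},"required":["increments"]}

```bash
mkdir -p pics; ls
cat > h.py <<'E'
import numpy as np, cv2
from plant import arm, eyes, workorder
def snap(n,f=None):
    c=eyes.camera(n)
    if f: cv2.imwrite(f'pics/{f}.png',c['color'][:,:,::-1])
    return c
def ray(c,u,v):
    d=np.array([(u-c['cx'])/c['fx'],-(v-c['cy'])/c['fy'],-1.])
    P=np.array(c['pose']); return P[:3,3],P[:3,:3]@d
def onplane(c,u,v,z):
    o,d=ray(c,u,v); return o+d*(z-o[2])/d[2]
def proj(c,p):
    P=np.array(c['pose']); q=P[:3,:3].T@(np.array(p)-P[:3,3]); return c['cx']+c['fx']*q[0]/-q[2], c['cy']-c['fy']*q[1]/-q[2]
E
python3 - <<'E'
from h import *
for n in("top","side"):
    c=snap(n,n+'0'); print(n,{k:v for k,v in c.items() if k!='color'})
s=arm.get_state(); print(s)
E
```

```text
pics
top {'fx': 464.6562470239303, 'fy': 464.6562470239303, 'cx': 286.9671839685085, 'cy': 205.84950881912036, 'pose': array([[ 0.02613575,  0.99852275, -0.04763648,  0.46558749],
       [-0.99958996,  0.0266619 ,  0.0104432 ,  0.01554488],
       [ 0.01169785,  0.047344  ,  0.99881014,  0.99712324],
       [ 0.        ,  0.        ,  0.        ,  1.        ]])}
side {'fx': 488.1698423300431, 'fy': 488.1698423300431, 'cx': 274.33866192184627, 'cy': 207.03115804308766, 'pose': array([[ 0.95378756,  0.21529359, -0.20961383,  0.33615817],
       [-0.30046277,  0.69118251, -0.6572586 , -0.61533537],
       [ 0.00337785,  0.68986623,  0.72392899,  0.79525413],
       [ 0.        ,  0.        ,  0.        ,  1.        ]])}
{'time': 0.1, 'qpos': array([-1.54972065e+00,  1.04678028e-01,  9.65406113e-02,  1.56389161e+00,
        1.89009557e-05,  1.35312633e+00]), 'joint_vel': array([-0.00104305,  0.00035547,  0.0023227 ,  0.0020906 ,  0.00153756,
        0.00048525]), 'tau': array([ 5.12498591e-03, -5.58212113e+01,  5.04717672e+01,  1.32014215e-02,
       -3.85985904e-04, -1.92616099e-06]), 'tool_pos': array([ 0.14191645, -0.58266767,  0.23057403]), 'tcp_rot': array([-6.12448786e-04,  9.92883332e-01,  1.19089502e-01,  6.98929458e-05]), 'ft_force': array([ 0.62297016,  0.6893323 , -0.35965083]), 'wrist_torque': array([-0.03409366,  0.09825835, -0.01392563]), 'finger_force': 0.0, 'opening': 0.0851626709042487}
```

View pics/top0.png

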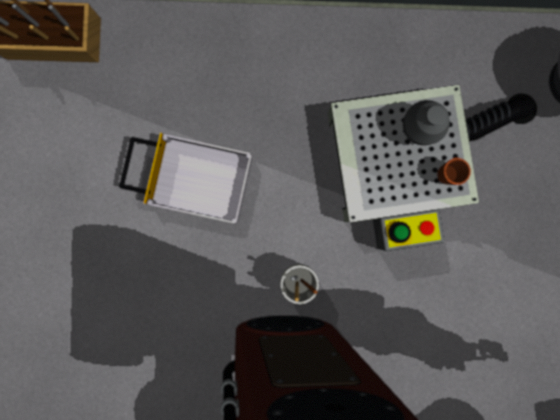

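View pics/side0.png

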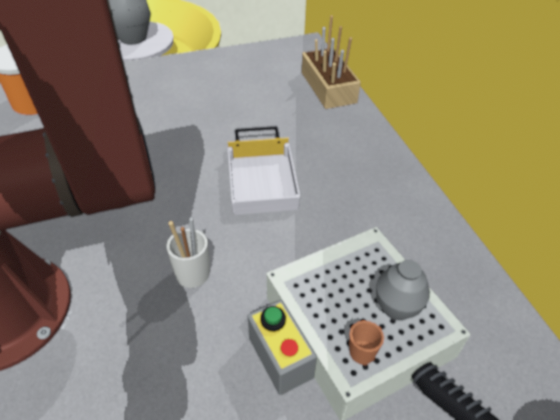

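The top view shows the tray with its handle bar at about (125,163) and its nose at (243,187). The unit's corners are near (332,103), (459,87), (477,203) and (350,221), the green button is at (400,232), and the jar is at (300,285), clear of the slide line. The side view agrees, with green at (273,317).

```bash
cat > m.py <<'E'
from h import *
def blob(mask):
    n,l,s,ce=cv2.connectedComponentsWithStats(mask.astype(np.uint8)); i=1+np.argmax(s[1:,4]); return l==i,ce[i],s[i]
def tri(a,b):
    (o1,d1),(o2,d2)=a,b
    t=np.linalg.lstsq(np.c_[d1,-d2],o2-o1,rcond=None)[0]; p,q=o1+t[0]*d1,o2+t[1]*d2; return (p+q)/2,np.linalg.norm(p-q)
if __name__=='__main__':
    t=snap('top');s=snap('side')
    G={}
    for n,c in(('t',t),('s',s)):
        hsv=cv2.cvtColor(c['color'],cv2.COLOR_RGB2HSV); H,S,V=cv2.split(hsv)
        m,ce,st=blob((H>50)&(H<85)&(S>120)&(V>50)); G[n]=(ce,st[4])
        print(n,'green',ce,st)
    print('start_top',tri(ray(t,*G['t'][0]),ray(s,*G['s'][0])), onplane(t,*G['t'][0],0.095))
    c=t;hsv=cv2.cvtColor(c['color'],cv2.COLOR_RGB2HSV); H,S,V=cv2.split(hsv)
    # unit deck outline
    w=(V>115)&(S<50); w[:,:310]=0; w[:,500:]=0; w[260:]=0
    m,ce,st=blob(w); cn=max(cv2.findContours(m.astype(np.uint8),0,1)[0],key=cv2.contourArea)
    hull=cv2.convexHull(cn); r=cv2.minAreaRect(hull); bx=cv2.boxPoints(r)
    ap=cv2.approxPolyDP(hull,8,True)[:,0]
    print('approx',ap.tolist()); P=np.array([onplane(c,u,v,.08) for u,v in ap]); print(P.round(4).tolist(), [round(float(np.linalg.norm(P[i]-P[i-1])),4) for i in range(len(P))])
    # yellow panel
    y=(H>15)&(H<30)&(S>140)&(V>70); y[:,250:]=0;y[:100]=0
    m,ce,st=blob(y); r=cv2.minAreaRect(np.argwhere(m)[:,::-1].astype(np.float32)); bx=cv2.boxPoints(r); print('panel px',r)
    print([onplane(c,u,v,.054).round(4).tolist() for u,v in bx])
    # black handle
    k=(V<50); k[:,160:]=0; k[:120]=0;k[205:]=0;k[:,:105]=0
    m,ce,st=blob(k); print('handle',ce,st)
    q=np.argwhere(m)[:,::-1]; Q=np.array([onplane(c,u,v,.044) for u,v in q]); np.save('Q.npy',Q)
    pr=cv2.minAreaRect(Q[:,:2].astype(np.float32)); print(pr, cv2.boxPoints(pr).round(4).tolist())
    big=np.hstack([cv2.resize(c['color'][120:220,100:270],None,fx=4,fy=4,interpolation=2)[:, :, ::-1]])
    cv2.imwrite('pics/crop1.png',big)
E
python3 m.py
```

```text
t green [401.17613636 231.93181818] [394 225  15  15 176]
s green [272.48425197 315.56692913] [264 307  18  18 254]
start_top (array([ 0.46263268, -0.21561582,  0.10007881]), np.float64(0.0023947738968953477)) [ 0.46379053 -0.21719796  0.095     ]
approx [[459, 85], [478, 202], [350, 221], [332, 103]]
[[0.7616, -0.3333, 0.08], [0.5271, -0.3732, 0.08], [0.4827, -0.1194, 0.08], [0.7175, -0.0787, 0.08]] [0.2584, 0.2379, 0.2577, 0.2383]
panel px ((154.84097290039062, 168.05081176757812), (8.302675247192383, 71.05945587158203), 13.240520477294922)
[[0.5112, 0.2981, 0.054], [0.6534, 0.2708, 0.054], [0.6499, 0.2542, 0.054], [0.5078, 0.2817, 0.054]]
handle [133.31850117 164.86885246] [119 138  37  57 427]
((0.5865857601165771, 0.31644129753112793), (0.05446391925215721, 0.11387524008750916), 79.19601440429688) [[0.525600016117096, 0.3003999888896942], [0.6373999714851379, 0.27900001406669617], [0.647599995136261, 0.33250001072883606], [0.5357999801635742, 0.3538999855518341]]
```

View pics/crop1.png

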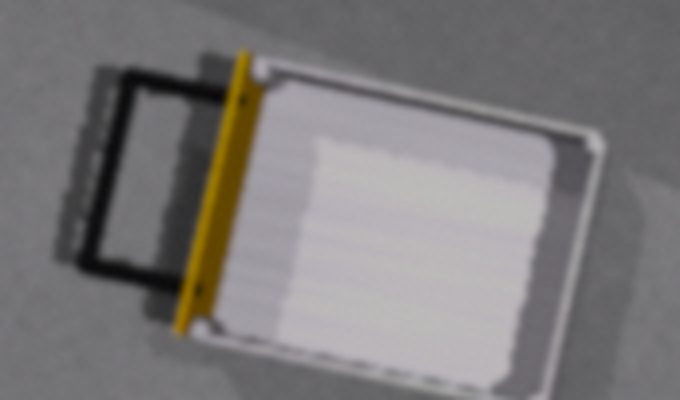

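```bash
cat > plan.py <<'E'
from h import *
def frame():
    s=arm.get_state(); w,x,y,z=s['tcp_rot']; from scipy.spatial.transform import Rotation as R
    return s,R.from_quat([x,y,z,w]).as_matrix()
def to(p,tooly=None):
    s,R=frame(); d=R.T@(np.array(p)-s['tool_pos']); print('t',round(s['time'],1),'pos',s['tool_pos'].round(4),'q',s['qpos'].round(2),'F',s['ft_force'].round(2),'op',round(s['opening'],4),'ff',s['finger_force'])
    print('tool shift',d.round(4),'tooly angle',np.degrees(np.arctan2(R[1,1],R[0,1])).round(2),'tilt',np.degrees(np.arccos(-R[2,2])).round(2))
E
python3 - <<'E'
from h import *
t=snap('top');s=snap('side')
e=[onplane(t,*p,.044) for p in((132,138.75),(122.4,186.2))]; c=(e[0]+e[1])/2
print('bar',e,'len',np.linalg.norm(e[0]-e[1]),'c',c, 'ang',np.degrees(np.arctan2(*(e[0]-e[1])[[1,0]])))
n=[onplane(t,*p,.040) for p in((250,154),(236.2,220.5))]; print('nose',n,(n[0]+n[1])/2, np.linalg.norm((n[0]+n[1])/2-c))
print('bar in side',[proj(s,x) for x in e], 'jar',onplane(t,300,284,.1),'mouth side',proj(s,(.6,-.099,.08)))
hsv=cv2.cvtColor(s['color'],cv2.COLOR_RGB2HSV);V=hsv[:,:,2]
print(V[118:152:1,225:290:5])
E
```

```text
bar [array([0.64084011, 0.32829622, 0.044     ]), array([0.54234174, 0.34378267, 0.044     ])] len 0.09970836817533842 c [0.59159092 0.33603945 0.044     ] ang -8.935207444825275
nose [array([0.61667321, 0.08489708, 0.04      ]), array([0.47829502, 0.10912692, 0.04      ])] [0.54748412 0.097012   0.04      ] 0.24309572436776736
bar in side [(np.float64(276.1427899699531), np.float64(127.69790508616506)), (np.float64(236.62248509821626), np.float64(131.22684330107853))] jar [ 0.35900367 -0.02275253  0.1       ] mouth side (np.float64(324.67884176547796), np.float64(249.6944640820691))
[[171 174 173 174 173 176 175 176 175 175 176 174 174]
 [172 174 173 174 175 176 177 176 175 176 176 175 173]
 [174 175 175 175 175 177 178 176 174 175 176 176 172]
 [173 174 176 176 177 177 177 177 174 176 175 174 171]
 [173 174 176 176 176 178 176 176 174 175 175 175 171]
 [173 174 176 176 176 178 176 175 175 174 174 174 171]
 [174 176 177 175 176 177 175 175 173 170 167 174 173]
 [175 176 177 175 176 176 170 167 165 152 146 175 174]
 [175 177 176 171 169 167 151 146 139 116 106 175 174]
 [175 176 171 
[... 661 characters left out ...]
56 177 180 186 193 190 191 189 187 187]
 [175 177 141 171 190 188 191 194 190 184 187 176 181]
 [174 188 168 180 192 188 186 186 183 177 181 160 180]
 [173 189 179 181 184 181 179 180 179 177 177 154 179]
 [172 181 175 177 178 177 177 178 178 177 177 163 187]
 [171 176 165 172 176 177 176 177 176 176 176 173 196]
 [172 174 161 170 177 178 176 177 177 176 176 176 195]
 [173 178 165 172 176 178 177 177 177 175 177 177 187]
 [175 189 172 177 177 178 178 177 177 176 177 177 173]
 [175 199 175 178 177 178 178 177 177 176 177 176 168]
 [173 206 175 178 177 177 178 177 177 176 176 176 167]
 [171 198 175 178 177 176 178 177 176 176 176 176 166]
 [168 188 175 177 176 176 177 177 176 175 176 176 167]]
```

apply_moves --increments '[[[0.4, 0, 0, -0.006, 0, 0, -8], [0.4, 0, 0, -0.006, 0, 0, -8], [0.4, 0, 0, -0.006, 0, 0, -8], [0.4, 0, 0, -0.006, 0, 0, -8], [0.4, 0, 0, -0.006, 0, 0, -8], [0.4, 0, 0, -0.006, 0, 0, -8], [0.4, 0, 0, -0.006, 0, 0, -8], [0.4, 0, 0, -0.006, 0, 0, -8], [0.4, 0, 0, -0.006, 0, 0, -8], [0.4, 0, 0, -0.006, 0, 0, -8], [0.4, 0, 0, -0.006, 0, 0, -8], [0.4, 0, 0, -0.006, 0, 0, -8]]]'

```text
time: 1.5
tool_pos: [0.1419, -0.583, 0.3035]
tcp_rot: [-0.0, 0.574, 0.819, 0.0]
ft_force: [-0.3, -1.1, -0.3]
opening: 0.0513
finger_force: 0.0
```

```bash
python3 -c "
from plan import *
to([.45,-.38,.3]); to([.6,-.05,.3])"
```

```text
t 1.5 pos [ 0.1419 -0.583   0.3035] q [-1.55  0.14  0.26  1.7   0.   -0.33] F [-0.3  -1.08 -0.27] op 0.0513 ff 0.0
tool shift [0.0853 0.3589 0.0035] tooly angle 20.01 tilt 0.01
t 1.5 pos [ 0.1419 -0.583   0.3035] q [-1.55  0.14  0.26  1.7   0.   -0.33] F [-0.3  -1.08 -0.27] op 0.0513 ff 0.0
tool shift [0.344  0.6128 0.0035] tooly angle 20.01 tilt 0.01
```

apply_moves --increments '[[[0.4, 0.0095, 0.04, 0, 0, 0, 0], [0.4, 0.0095, 0.04, 0, 0, 0, 0], [0.4, 0.0095, 0.04, 0, 0, 0, 0], [0.4, 0.0095, 0.04, 0, 0, 0, 0], [0.4, 0.0095, 0.04, 0, 0, 0, 0], [0.4, 0.0095, 0.04, 0, 0, 0, 0], [0.4, 0.0095, 0.04, 0, 0, 0, 0], [0.4, 0.0095, 0.04, 0, 0, 0, 0], [0.4, 0.0095, 0.04, 0, 0, 0, 0]]]'

```text
time: 2.4
tool_pos: [0.4534, -0.3801, 0.3034]
tcp_rot: [0.0, 0.576, 0.818, -0.0]
ft_force: [0.2, -0.9, -0.6]
opening: 0.0514
finger_force: 0.0
```

apply_moves --increments '[[[0.4, 0.026, 0.0254, 0, 0, 0, 0], [0.4, 0.026, 0.0254, 0, 0, 0, 0], [0.4, 0.026, 0.0254, 0, 0, 0, 0], [0.4, 0.026, 0.0254, 0, 0, 0, 0], [0.4, 0.026, 0.0254, 0, 0, 0, 0], [0.4, 0.026, 0.0254, 0, 0, 0, 0], [0.4, 0.026, 0.0254, 0, 0, 0, 0], [0.4, 0.026, 0.0254, 0, 0, 0, 0], [0.4, 0.026, 0.0254, 0, 0, 0, 0], [0.4, 0.026, 0.0254, 0, 0, 0, 0]]]'

```text
time: 3.4
tool_pos: [0.6041, -0.0494, 0.3033]
tcp_rot: [0.0, 0.576, 0.818, -0.0]
ft_force: [0.4, -0.5, 0.0]
opening: 0.0512
finger_force: 0.0
```

```bash
python3 -c "
from plan import *
to([.5916,.336,.15])"
```

```text
t 3.4 pos [ 0.6041 -0.0494  0.3033] q [-0.3   0.15  0.28  1.7  -0.    0.93] F [ 0.43 -0.49  0.01] op 0.0512 ff 0.0
tool shift [0.3671 0.118  0.1532] tooly angle 19.68 tilt 0.01
```

apply_moves --increments '[[[0.4, 0.0367, 0.0118, 0.01, 0, 0, 0], [0.4, 0.0367, 0.0118, 0.01, 0, 0, 0], [0.4, 0.0367, 0.0118, 0.01, 0, 0, 0], [0.4, 0.0367, 0.0118, 0.01, 0, 0, 0], [0.4, 0.0367, 0.0118, 0.01, 0, 0, 0], [0.4, 0.0367, 0.0118, 0.01, 0, 0, 0], [0.4, 0.0367, 0.0118, 0.01, 0, 0, 0], [0.4, 0.0367, 0.0118, 0.01, 0, 0, 0], [0.4, 0.0367, 0.0118, 0.01, 0, 0, 0], [0.4, 0.0367, 0.0118, 0.01, 0, 0, 0]]]'

```text
time: 4.4
tool_pos: [0.5909, 0.336, 0.2027]
tcp_rot: [0.0, 0.576, 0.818, -0.0]
ft_force: [1.3, -0.2, 0.1]
opening: 0.0516
finger_force: 0.0
```

apply_moves --increments '[[[0.4, 0, 0, 0.007, 0, 0, -6], [0.4, 0, 0, 0.007, 0, 0, -6], [0.4, 0, 0, 0.007, 0, 0, -6], [0.4, 0, 0, 0.007, 0, 0, -6], [0.4, 0, 0, 0.007, 0, 0, -6], [0.4, 0, 0, 0.007, 0, 0, -6], [0.4, 0, 0, 0.007, 0, 0, -6], [0.4, 0, 0, 0.007, 0, 0, -6], [0.4, 0, 0, 0.007, 0, 0, -6], [0.4, 0, 0, 0.007, 0, 0, -6], [0.4, 0, 0, 0, 0, 0, 0]]]'

```text
time: 5.5
tool_pos: [0.5905, 0.3342, 0.1319]
tcp_rot: [-0.001, 0.089, 0.996, -0.0]
ft_force: [-1.0, 0.0, 0.3]
opening: 0.0509
finger_force: 0.0
```

```bash
python3 -c "
from plan import *
to([.5916,.336,.025])
c=snap('wrist','w1'); print(c['pose'], [proj(c,p) for p in ((.6408,.3283,.044),(.5423,.3438,.044),(.5916,.336,.044))])"
```

```text
t 5.5 pos [0.5905 0.3342 0.1319] q [ 0.32  0.35  0.2   1.42 -0.    0.5 ] F [-0.98  0.02  0.28] op 0.0509 ff 0.0
tool shift [-0.0009  0.0021  0.1069] tooly angle 79.77 tilt 0.12
[[ 1.77660633e-01 -9.48412961e-01 -2.62582471e-01  5.23810938e-01]
 [ 9.84091566e-01  1.71029968e-01  4.80888641e-02  3.47734293e-01]
 [-6.98630368e-04 -2.66948694e-01  9.63710489e-01  2.75454028e-01]
 [ 0.00000000e+00  0.00000000e+00  0.00000000e+00  1.00000000e+00]] [(np.float64(277.24607347562875), np.float64(277.455187535069)), (np.float64(274.4504217742061), np.float64(154.27601379096097)), (np.float64(275.87342632988776), np.float64(219.33163201314534))]
```

View pics/w1.png

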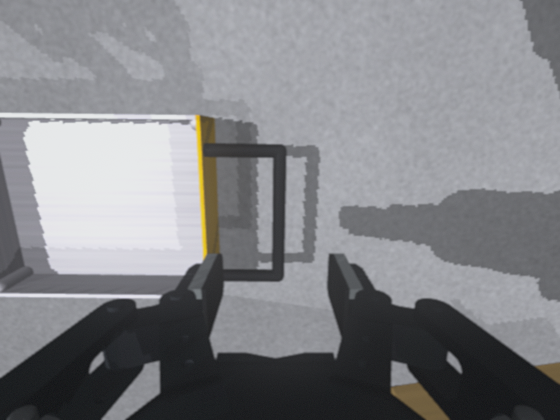

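The wrist view shows the bar running from (280,150) to (278,277), so it is about 3 px off the prediction and slightly rotated. I'll fit its line.

```bash
cat > bar.py <<'E'
from plan import *
def bar(r0,r1,u0,u1,thr=70):
    c=snap('wrist'); V=c['color'].max(2)
    pts=[]
    for r in range(r0,r1):
        k=np.where(V[r,u0:u1]<thr)[0]
        if len(k)>5: pts.append(onplane(c,u0+k.mean(),r,.044)[:2])
    pts=np.array(pts,np.float32); vx,vy,x,y=cv2.fitLine(pts,cv2.DIST_HUBER,0,.01,.01).ravel()
    col=np.where((V[:,int((u0+u1)/2)-20:int((u0+u1)/2)+0]<thr).sum(1)>12)[0]
    print('n',len(pts),'bar angle',np.degrees(np.arctan2(vy,vx)),'pt',x,y,'ends',pts[0],pts[-1]); return c,V
if __name__=='__main__':
    c,V=bar(160,268,262,300)
    k=np.where((V[:,240:265]<70).sum(1)>20)[0]; print('arm rows',k)
    k=k[k<290]; a=k[k<200].mean(); b=k[k>=200].mean(); m=(a+b)/2
    print(a,b,'mid by plane',(onplane(c,279,a,.044)+onplane(c,279,b,.044))/2, onplane(c,279,a,.044)-onplane(c,279,b,.044))
E
python3 bar.py
```

```text
n 108 bar angle -11.051152 pt 0.58853954 0.3385799 ends [0.5474571 0.3466398] [0.632319  0.3300511]
arm rows [144 145 146 147 148 149 150 151 152 153 154 155 270 271 272 273 274 275
 276 277 278 279 356 357 358 359 360 361 362 363 364 365 366 367 368 369
 370 371 372 373 374 375 376 377 378 379 380 381 382 383 384 385 386 387
 388 389 390 391 392 393 394 395 396 397 398 399 400 401 402 403 404 405
 406 407 408 409 410 411 412 413 414 415 416 417 418 419]
149.5 274.5 mid by plane [0.58954504 0.33902933 0.044     ] [-0.09921265  0.01793997  0.        ]
```

apply_moves --increments '[[[0.4, 0.0018, 0.0043, 0.01, 0, 0, 0.8], [0.4, 0, 0, 0.015, 0, 0, 0], [0.4, 0, 0, 0.02, 0, 0, 0], [0.4, 0, 0, 0.02, 0, 0, 0], [0.4, 0, 0, 0.02, 0, 0, 0], [0.4, 0, 0, 0.012, 0, 0, 0], [0.4, 0, 0, 0.01, 0, 0, 0], [0.4, 0, 0, 0, 0, 0, 0], [0.5, 0, 0, 0, 0, 0, 0], [0.6, 0, 0, 0, 0, 0, 0], [0.7, 0, 0, 0, 0, 0, 0]]]'

```text
time: 6.7
tool_pos: [0.5908, 0.3392, 0.0273]
tcp_rot: [0.001, 0.097, 0.995, 0.0]
ft_force: [0.2, 0.1, -0.4]
opening: 0.0257
finger_force: 0.0
```

apply_moves --increments '[[[0.75, 0, 0, 0, 0, 0, 0], [0.8, 0, 0, 0, 0, 0, 0], [0.85, 0, 0, 0, 0, 0, 0], [0.9, 0, 0, 0, 0, 0, 0], [1, 0, 0, 0, 0, 0, 0], [1, 0, 0, 0, 0, 0, 0], [1, 0, 0, 0, 0, 0, 0], [1, 0, 0, 0, 0, 0, 0]]]'

```text
time: 7.5
tool_pos: [0.5904, 0.3387, 0.0265]
tcp_rot: [0.0, 0.097, 0.995, -0.0]
ft_force: [-1.6, -5.7, 5.3]
opening: 0.0079
finger_force: 58.7
```

```bash
python3 -c "
from plan import *
to([.5895,.3387,.025])"
```

```text
t 7.5 pos [0.5904 0.3387 0.0265] q [ 0.33  0.41  0.07  1.24 -0.    0.52] F [-1.57 -5.66  5.29] op 0.0079 ff 58.680530190467834
tool shift [ 0.0008 -0.0001  0.0015] tooly angle 78.87 tilt 0.04
```

apply_moves --increments '[[[1, 0, 0, -0.001, 0, 0, -1.0], [1, 0, 0, 0, 0, 0, -2], [1, 0, 0, 0, 0, 0, -2], [1, 0, 0, 0, 0, 0, -2], [1, 0, 0, 0, 0, 0, -2], [1, 0, 0, 0, 0, 0, -2], [1, 0, 0, 0, 0, 0, -2], [1, 0, 0, 0, 0, 0, -2], [1, 0, 0, 0, 0, 0, -2], [1, 0, 0, 0, 0, 0, -2], [1, 0, 0, 0, 0, 0, -2], [1, 0, 0, 0, 0, 0, 0]]]'

```text
time: 8.7
tool_pos: [0.5895, 0.3394, 0.0266]
tcp_rot: [-0.001, -0.087, 0.996, 0.0]
ft_force: [-2.5, 0.2, -1.8]
opening: 0.0074
finger_force: 59.2
```

```bash
python3 -c "
from plan import *
to([.5555,.158,.026])"
```

```text
t 8.7 pos [0.5895 0.3394 0.0266] q [0.33 0.41 0.07 1.24 0.   0.16] F [-2.52  0.19 -1.82] op 0.0074 ff 59.157015681266785
tool shift [ 0.0648 -0.1728  0.0006] tooly angle 99.96 tilt 0.09
```

apply_moves --increments '[[[1, 0.0054, -0.0144, 0, 0, 0, 0], [1, 0.0054, -0.0144, 0, 0, 0, 0], [1, 0.0054, -0.0144, 0, 0, 0, 0], [1, 0.0054, -0.0144, 0, 0, 0, 0], [1, 0.0054, -0.0144, 0, 0, 0, 0], [1, 0.0054, -0.0144, 0, 0, 0, 0], [1, 0.0054, -0.0144, 0, 0, 0, 0], [1, 0.0054, -0.0144, 0, 0, 0, 0], [1, 0.0054, -0.0144, 0, 0, 0, 0], [1, 0.0054, -0.0144, 0, 0, 0, 0], [1, 0.0054, -0.0144, 0, 0, 0, 0], [1, 0.0054, -0.0144, 0, 0, 0, 0]]]'

```text
time: 9.9
tool_pos: [0.5558, 0.1563, 0.0273]
tcp_rot: [0.0, -0.086, 0.996, -0.0]
ft_force: [0.6, 1.4, -2.9]
opening: 0.0076
finger_force: 58.8
```

```bash
python3 -c "
from plan import *
to([.5555,.158,.026])
c=snap('top'); cv2.imwrite('pics/t2.png',cv2.resize(c['color'][70:270,170:440],None,fx=2.9,fy=2.9,interpolation=2)[:,:,::-1])
s=snap('side','s2')
O=np.array([.6,-.0983]);u=np.array([.1711,-.9853]);v=np.array([.9853,.1711])
for x,y,z in((-.015,.075,.04),(-.015,-.075,.04),(-.205,.075,.054),(-.205,-.075,.054),(0,.12,.08),(0,-.12,.08)):
  p=O+u*x+v*y; q=np.array(proj(c,[*p,z])); print((x,y),q,(q-[170,70])*2.9, proj(s,[*p,z]))
"
```

```text
t 9.9 pos [0.5558 0.1563 0.0273] q [ 0.05  0.1  -0.28  1.19 -0.   -0.12] F [ 0.57  1.39 -2.85] op 0.0076 ff 58.77213656902313
tool shift [-0.      0.0017  0.0013] tooly angle 99.88 tilt 0.0
(-0.015, 0.075) [325.60266195 129.98719877] [451.24771965 173.96287643] (np.float64(351.1887196754601), np.float64(243.28810664328805))
(-0.015, -0.075) [336.42376762 201.21925208] [482.62892608 380.53583103] (np.float64(284.9918907376363), np.float64(271.253685285833))
(-0.205, 0.075) [234.37381934 141.71221708] [186.68407608 207.96542953] (np.float64(304.2671926743996), np.float64(180.09999989603813))
(-0.205, -0.075) [244.74013052 214.3502595 ] [216.74637852 418.61575254] (np.float64(242.6946814455381), np.float64(202.26778898766494))
(0, 0.12) [331.55487486 102.63589025] [468.50913711  94.64408171] (np.float64(377.23077041999585), np.float64(227.36137746056997))
(0, -0.12) [349.72532731 221.46129953] [521.2034492  439.23776863] (np.float64(267.2393189095227), np.float64(273.3973941832165))
```

View pics/t2.png

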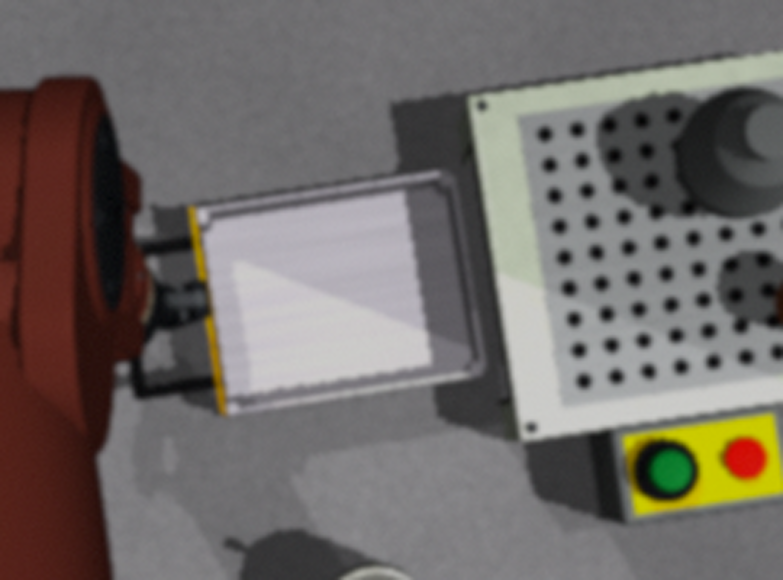

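apply_moves --increments '[[[1, 0.002, -0.003, 0.0005, 0, 0, 0], [1, 0, -0.003, 0, 0, 0, 0], [1, 0, -0.003, 0, 0, 0, 0], [1, 0, -0.003, 0, 0, 0, 0], [1, 0, -0.003, 0, 0, 0, 0], [1, 0, -0.003, 0, 0, 0, 0], [1, 0, 0, 0, 0, 0, 0], [0.9, 0, 0, 0, 0, 0, 0], [0.84, 0, 0, 0, 0, 0, 0], [0.84, 0, 0, 0, 0, 0, 0], [0.84, 0, 0, 0, 0, 0, 0]]]'

```text
time: 11.1
tool_pos: [0.5574, 0.1396, 0.0271]
tcp_rot: [0.0, -0.086, 0.996, -0.0]
ft_force: [-0.3, 0.5, -0.2]
opening: 0.0141
finger_force: 0.0
```

apply_moves --increments '[[[0.84, 0, -0.002, 0, 0, 0, 0], [0.84, 0, -0.002, 0, 0, 0, 0], [0.84, 0, -0.002, 0, 0, 0, 0], [0.84, 0, -0.002, 0, 0, 0, 0]]]'

```text
time: 11.5
tool_pos: [0.5586, 0.1318, 0.0269]
tcp_rot: [0.0, -0.086, 0.996, 0.0]
ft_force: [-1.4, 4.0, 2.3]
opening: 0.0135
finger_force: 2.0
```

apply_moves --increments '[[[0.84, 0, -0.002, 0, 0, 0, 0], [0.84, 0, -0.002, 0, 0, 0, 0], [0.84, 0, -0.002, 0, 0, 0, 0], [0.84, 0, -0.002, 0, 0, 0, 0]]]'

```text
time: 11.9
tool_pos: [0.56, 0.1237, 0.0269]
tcp_rot: [0.0, -0.086, 0.996, 0.0]
ft_force: [-0.6, 5.5, 3.2]
opening: 0.0133
finger_force: 2.3
```

apply_moves --increments '[[[0.84, 0, -0.002, 0, 0, 0, 0], [0.84, 0, -0.002, 0, 0, 0, 0], [0.84, 0, -0.002, 0, 0, 0, 0]]]'

```text
time: 12.2
tool_pos: [0.561, 0.1177, 0.0269]
tcp_rot: [0.0, -0.086, 0.996, 0.0]
ft_force: [0.1, 5.1, 3.6]
opening: 0.0138
finger_force: 2.5
```

apply_moves --increments '[[[0.84, 0, -0.002, 0, 0, 0, 0], [0.84, 0, -0.002, 0, 0, 0, 0], [0.84, 0, -0.002, 0, 0, 0, 0], [0.84, 0, -0.002, 0, 0, 0, 0]]]'

```text
time: 12.6
tool_pos: [0.5624, 0.1098, 0.0269]
tcp_rot: [0.0, -0.086, 0.996, -0.0]
ft_force: [-1.1, 5.4, 3.6]
opening: 0.0138
finger_force: 2.5
```

apply_moves --increments '[[[0.84, 0, -0.002, 0, 0, 0, 0], [0.84, 0, -0.002, 0, 0, 0, 0], [0.84, 0, -0.002, 0, 0, 0, 0]]]'

```text
time: 12.9
tool_pos: [0.5634, 0.1039, 0.0269]
tcp_rot: [0.0, -0.086, 0.996, -0.0]
ft_force: [-0.7, 5.6, 5.0]
opening: 0.0137
finger_force: 2.6
```

apply_moves --increments '[[[0.84, 0, -0.002, -0.001, 0, 0, 0], [0.84, 0, -0.002, 0, 0, 0, 0], [0.84, 0, -0.002, 0, 0, 0, 0], [0.84, 0, -0.002, 0, 0, 0, 0]]]'

```text
time: 13.3
tool_pos: [0.5644, 0.0958, 0.0274]
tcp_rot: [-0.0, -0.086, 0.996, -0.0]
ft_force: [-0.3, 2.5, -2.2]
opening: 0.0139
finger_force: 1.1
```

apply_moves --increments '[[[0.84, 0, -0.002, 0, 0, 0, 0], [0.84, 0, -0.002, 0, 0, 0, 0], [0.84, 0, -0.002, 0, 0, 0, 0]]]'

```text
time: 13.6
tool_pos: [0.5656, 0.09, 0.0276]
tcp_rot: [-0.0, -0.086, 0.996, -0.0]
ft_force: [-0.9, 2.6, -2.2]
opening: 0.014
finger_force: 1.1
```

apply_moves --increments '[[[0.84, 0, -0.002, 0, 0, 0, 0], [0.84, 0, -0.002, 0, 0, 0, 0], [0.84, 0, -0.002, 0, 0, 0, 0], [0.84, 0, -0.002, 0, 0, 0, 0]]]'

```text
time: 14.0
tool_pos: [0.5671, 0.0822, 0.0277]
tcp_rot: [-0.0, -0.086, 0.996, -0.0]
ft_force: [-0.2, 2.4, -2.1]
opening: 0.0136
finger_force: 1.2
```

apply_moves --increments '[[[0.84, 0, -0.002, 0, 0, 0, 0], [0.84, 0, -0.002, 0, 0, 0, 0], [0.84, 0, -0.002, 0, 0, 0, 0]]]'

```text
time: 14.3
tool_pos: [0.5682, 0.0763, 0.0278]
tcp_rot: [0.0, -0.086, 0.996, -0.0]
ft_force: [-1.2, 3.4, -1.4]
opening: 0.0137
finger_force: 1.2
```

```bash
python3 -c "
from plan import *
to([.5910,-.0461,.0275])
c=snap('top'); cv2.imwrite('pics/t3.png',cv2.resize(c['color'][70:270,170:440],None,fx=2.9,fy=2.9,interpolation=2)[:,:,::-1])"
```

```text
t 14.3 pos [0.5682 0.0763 0.0278] q [-0.09  0.09 -0.29  1.19 -0.   -0.27] F [-1.21  3.39 -1.39] op 0.0137 ff 1.1929398402571678
tool shift [-0.0015 -0.1245  0.0003] tooly angle 99.88 tilt 0.01
```

View pics/t3.png

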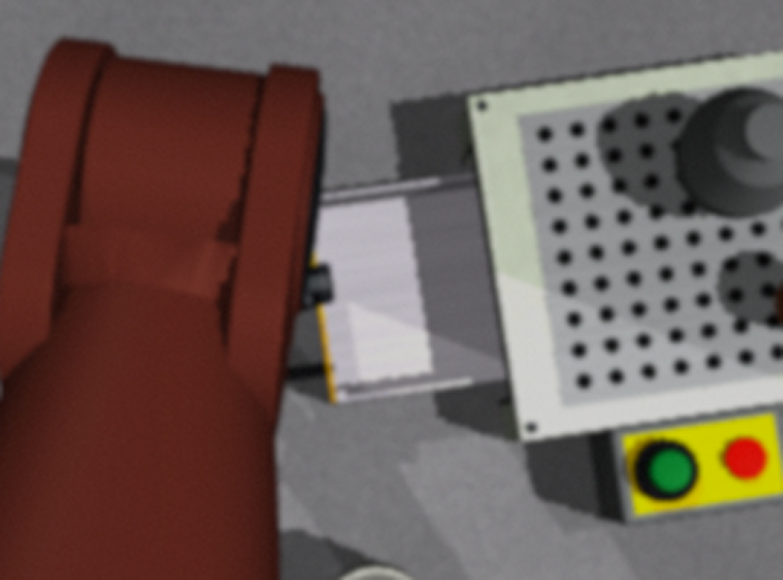

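The tray is entering straight, its lower side from (340,400) to (500,377) parallel to the unit, and the forces are low. I'll continue.

apply_moves --increments '[[[0.84, 0, -0.002, 0, 0, 0, 0], [0.84, 0, -0.002, 0, 0, 0, 0], [0.84, 0, -0.002, 0, 0, 0, 0], [0.84, 0, -0.002, 0, 0, 0, 0], [0.84, 0, -0.002, 0, 0, 0, 0]]]'

```text
time: 14.85
tool_pos: [0.5699, 0.0664, 0.0278]
tcp_rot: [0.0, -0.086, 0.996, -0.0]
ft_force: [-0.6, 2.8, -1.2]
opening: 0.0138
finger_force: 1.4
```

apply_moves --increments '[[[0.84, 0, -0.002, 0, 0, 0, 0], [0.84, 0, -0.002, 0, 0, 0, 0], [0.84, 0, -0.002, 0, 0, 0, 0], [0.84, 0, -0.002, 0, 0, 0, 0]]]'

```text
time: 15.25
tool_pos: [0.5713, 0.0586, 0.0278]
tcp_rot: [0.0, -0.086, 0.996, -0.0]
ft_force: [0.6, 2.9, -0.3]
opening: 0.0135
finger_force: 1.5
```

apply_moves --increments '[[[0.84, 0, -0.002, 0, 0, 0, 0], [0.84, 0, -0.002, 0, 0, 0, 0], [0.84, 0, -0.002, 0, 0, 0, 0], [0.84, 0, -0.002, 0, 0, 0, 0], [0.84, 0, -0.002, 0, 0, 0, 0]]]'

```text
time: 15.75
tool_pos: [0.573, 0.0487, 0.0278]
tcp_rot: [0.0, -0.086, 0.996, -0.0]
ft_force: [-0.1, 2.0, -0.5]
opening: 0.0135
finger_force: 1.6
```

apply_moves --increments '[[[0.84, 0, -0.002, 0, 0, 0, 0], [0.84, 0, -0.002, 0, 0, 0, 0], [0.84, 0, -0.002, 0, 0, 0, 0], [0.84, 0, -0.002, 0, 0, 0, 0]]]'

```text
time: 16.15
tool_pos: [0.5743, 0.0408, 0.0278]
tcp_rot: [0.0, -0.086, 0.996, -0.0]
ft_force: [-0.4, 3.5, -0.4]
opening: 0.0137
finger_force: 1.6
```

apply_moves --increments '[[[0.84, 0, -0.002, 0, 0, 0, 0], [0.84, 0, -0.002, 0, 0, 0, 0], [0.84, 0, -0.002, 0, 0, 0, 0], [0.84, 0, -0.002, 0, 0, 0, 0], [0.84, 0, -0.002, 0, 0, 0, 0], [0.84, 0, -0.002, 0, 0, 0, 0], [0.84, 0, -0.002, 0, 0, 0, 0]]]'

```text
time: 16.85
tool_pos: [0.5767, 0.027, 0.0278]
tcp_rot: [-0.0, -0.086, 0.996, -0.0]
ft_force: [-0.2, 3.1, -0.2]
opening: 0.014
finger_force: 1.7
```

apply_moves --increments '[[[0.84, 0, -0.002, 0, 0, 0, 0], [0.84, 0, -0.002, 0, 0, 0, 0], [0.84, 0, -0.002, 0, 0, 0, 0], [0.84, 0, -0.002, 0, 0, 0, 0], [0.84, 0, -0.002, 0, 0, 0, 0], [0.84, 0, -0.002, 0, 0, 0, 0]]]'

```text
time: 17.45
tool_pos: [0.5788, 0.0152, 0.0278]
tcp_rot: [-0.0, -0.086, 0.996, -0.0]
ft_force: [-0.2, 3.5, 0.6]
opening: 0.0137
finger_force: 1.7
```

apply_moves --increments '[[[0.84, 0, -0.002, 0, 0, 0, 0], [0.84, 0, -0.002, 0, 0, 0, 0], [0.84, 0, -0.002, 0, 0, 0, 0], [0.84, 0, -0.002, 0, 0, 0, 0], [0.84, 0, -0.002, 0, 0, 0, 0], [0.84, 0, -0.002, 0, 0, 0, 0], [0.84, 0, -0.002, 0, 0, 0, 0]]]'

```text
time: 18.15
tool_pos: [0.5812, 0.0014, 0.0278]
tcp_rot: [-0.0, -0.086, 0.996, -0.0]
ft_force: [-1.1, 3.9, -0.4]
opening: 0.0135
finger_force: 1.8
```

apply_moves --increments '[[[0.84, 0, -0.002, 0, 0, 0, 0], [0.84, 0, -0.002, 0, 0, 0, 0], [0.84, 0, -0.002, 0, 0, 0, 0], [0.84, 0, -0.002, 0, 0, 0, 0], [0.84, 0, -0.002, 0, 0, 0, 0], [0.84, 0, -0.002, 0, 0, 0, 0]]]'

```text
time: 18.75
tool_pos: [0.5833, -0.0104, 0.0278]
tcp_rot: [0.0, -0.086, 0.996, -0.0]
ft_force: [-1.0, 3.8, 1.0]
opening: 0.0137
finger_force: 1.8
```

apply_moves --increments '[[[0.84, 0, -0.002, 0, 0, 0, 0], [0.84, 0, -0.002, 0, 0, 0, 0], [0.84, 0, -0.002, 0, 0, 0, 0], [0.84, 0, -0.002, 0, 0, 0, 0], [0.84, 0, -0.002, 0, 0, 0, 0], [0.84, 0, -0.002, 0, 0, 0, 0], [0.84, 0, -0.002, 0, 0, 0, 0]]]'

```text
time: 19.45
tool_pos: [0.5856, -0.0242, 0.0278]
tcp_rot: [-0.0, -0.086, 0.996, -0.0]
ft_force: [-0.7, 4.0, 0.7]
opening: 0.0138
finger_force: 1.8
```

apply_moves --increments '[[[0.84, 0, -0.001, 0, 0, 0, 0], [0.84, 0, -0.001, 0, 0, 0, 0], [0.84, 0, -0.001, 0, 0, 0, 0]]]'

```text
time: 19.75
tool_pos: [0.5861, -0.027, 0.0278]
tcp_rot: [-0.0, -0.086, 0.996, -0.0]
ft_force: [-1.6, 3.4, 1.1]
opening: 0.0135
finger_force: 1.8
```

apply_moves --increments '[[[0.84, 0, -0.001, 0, 0, 0, 0], [0.84, 0, -0.001, 0, 0, 0, 0], [0.84, 0, -0.001, 0, 0, 0, 0]]]'

```text
time: 20.05
tool_pos: [0.5867, -0.03, 0.0278]
tcp_rot: [-0.0, -0.086, 0.996, -0.0]
ft_force: [-1.0, 3.6, 0.5]
opening: 0.0135
finger_force: 1.8
```

apply_moves --increments '[[[0.84, 0, -0.001, 0, 0, 0, 0], [0.84, 0, -0.001, 0, 0, 0, 0]]]'

```text
time: 20.25
tool_pos: [0.587, -0.032, 0.0278]
tcp_rot: [0.0, -0.086, 0.996, -0.0]
ft_force: [-1.2, 3.3, 0.7]
opening: 0.0136
finger_force: 1.8
```

apply_moves --increments '[[[0.84, 0, -0.001, 0, 0, 0, 0], [0.84, 0, -0.001, 0, 0, 0, 0]]]'

```text
time: 20.45
tool_pos: [0.5874, -0.0339, 0.0278]
tcp_rot: [-0.0, -0.086, 0.996, -0.0]
ft_force: [-0.6, 3.9, 1.2]
opening: 0.0136
finger_force: 1.9
```

apply_moves --increments '[[[0.84, 0, -0.001, 0, 0, 0, 0], [0.84, 0, -0.001, 0, 0, 0, 0]]]'

```text
time: 20.65
tool_pos: [0.5877, -0.0359, 0.0278]
tcp_rot: [-0.0, -0.086, 0.996, -0.0]
ft_force: [-1.2, 4.3, 0.6]
opening: 0.0134
finger_force: 2.0
```

apply_moves --increments '[[[0.84, 0, -0.001, 0, 0, 0, 0], [0.84, 0, -0.001, 0, 0, 0, 0]]]'

```text
time: 20.85
tool_pos: [0.588, -0.0379, 0.0278]
tcp_rot: [-0.0, -0.086, 0.996, -0.0]
ft_force: [-1.5, 4.7, 1.2]
opening: 0.0137
finger_force: 2.3
```

apply_moves --increments '[[[0.84, 0, -0.001, 0, 0, 0, 0], [0.84, 0, -0.0005, 0, 0, 0, 0]]]'

```text
time: 21.05
tool_pos: [0.588, -0.0382, 0.0277]
tcp_rot: [-0.0, -0.086, 0.996, 0.001]
ft_force: [-3.0, 10.7, 3.6]
opening: 0.0139
finger_force: 5.5
```

apply_moves --increments '[[[0.84, 0, -0.0003, 0, 0, 0, 0], [0.84, 0, 0, 0, 0, 0, 0], [0.84, 0, 0, 0, 0, 0, 0], [0.84, 0, 0, 0, 0, 0, 0], [0.84, 0, 0, 0, 0, 0, 0]]]'

```text
time: 21.55
tool_pos: [0.588, -0.0383, 0.0277]
tcp_rot: [-0.0, -0.087, 0.996, 0.001]
ft_force: [-1.4, 10.4, 3.8]
opening: 0.0134
finger_force: 5.3
```

```bash
python3 -c "
from plan import *
to([.4632,-.2165,.2])
s=arm.get_state(); print(s['ft_force'],s['wrist_torque'])
"
```

```text
t 21.6 pos [ 0.588  -0.0383  0.0277] q [-0.29  0.14 -0.24  1.19  0.   -0.46] F [-1.37 10.42  3.75] op 0.0134 ff 5.300561338663101
tool shift [ 0.1537 -0.1536 -0.1726] tooly angle 99.94 tilt 0.14
[-1.36642814 10.41861826  3.75242789] [2.09125242 0.43753394 0.01652231]
```

Steady 10.4 N with no further motion, at a plausible depth: the tray is against the stop. Next I'll release, lift and look.

apply_moves --increments '[[[0.84, 0, 0.001, 0, 0, 0, 0], [0.75, 0, 0, 0, 0, 0, 0], [0.65, 0, 0, 0, 0, 0, 0], [0.6, 0, 0, 0, 0, 0, 0], [0.6, 0, 0, 0, 0, 0, 0], [0.6, 0, 0, -0.015, 0, 0, 0], [0.6, 0, 0, -0.02, 0, 0, 0], [0.6, 0, 0, -0.03, 0, 0, 0], [0.6, 0, 0, -0.04, 0, 0, 0], [0.6, 0, 0, -0.04, 0, 0, 0], [0.8, 0, 0, -0.028, 0, 0, 0], [1, 0, 0, 0, 0, 0, 0]]]'

```text
time: 22.75
tool_pos: [0.5903, -0.0393, 0.2072]
tcp_rot: [0.004, -0.086, 0.996, -0.002]
ft_force: [0.3, -0.7, 0.4]
opening: 0.0055
finger_force: 0.0
```

apply_moves --increments '[[[1, 0.0154, -0.0154, 0, 0, 0, 0], [1, 0.0154, -0.0154, 0, 0, 0, 0], [1, 0.0154, -0.0154, 0, 0, 0, 0], [1, 0.0154, -0.0154, 0, 0, 0, 0], [1, 0.0154, -0.0154, 0, 0, 0, 0], [1, 0.0154, -0.0154, 0, 0, 0, 0], [1, 0.0154, -0.0154, 0, 0, 0, 0], [1, 0.0154, -0.0154, 0, 0, 0, 0], [1, 0.0154, -0.0154, 0, 0, 0, 0], [1, 0.0154, -0.0154, 0, 0, 0, 0], [1, 0, 0, 0, 0, 0, 0]]]'

```text
time: 23.85
tool_pos: [0.4617, -0.2183, 0.2011]
tcp_rot: [-0.0, -0.085, 0.996, -0.0]
ft_force: [-0.1, 0.3, 0.2]
opening: -0.0001
finger_force: 0.0
```

```bash
python3 -c "
from plan import *
to([.4632,-.2165,.105])
s=snap('side'); w=snap('wrist')
print(proj(w,(.4632,-.2165,.098)),proj(s,(.4632,-.2165,.098)))
cv2.imwrite('pics/sw.png',np.hstack([s['color'][120:400,180:460],w['color'][:,80:500][::1,:][:280*420//280]][:1]+[cv2.resize(w['color'],(373,280))])[:,:,::-1])
H,S,V=cv2.split(cv2.cvtColor(w['color'],cv2.COLOR_RGB2HSV)); m=(H>50)&(H<85)&(S>120)&(V>50); q=np.argwhere(m); print(len(q), q.mean(0)[::-1], q.min(0),q.max(0)) if len(q) else 0
if len(q): print(onplane(w,*q.mean(0)[::-1],.098))
"
```

```text
t 23.9 pos [ 0.4617 -0.2183  0.2011] q [-0.7  -0.17 -0.23  1.51 -0.   -0.87] F [-0.09  0.35  0.25] op -0.0001 ff 0.0
tool shift [-0.0018  0.0016  0.0961] tooly angle 99.74 tilt 0.04
(np.float64(274.2356412170012), np.float64(213.59761273839348)) (np.float64(273.71148986654305), np.float64(316.5300702222425))
774 [278.1369509  213.59043928] [199 262] [229 294]
[ 0.46264802 -0.21332855  0.098     ]
```

View pics/sw.png

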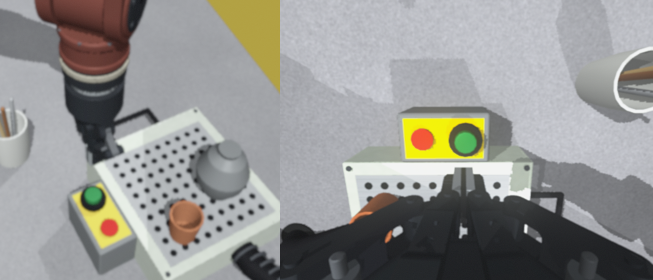

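The side crop shows the fingers above the button, with the deck items undisturbed and the tray inside. In the wrist view, green is at about (278,214) in full-size pixels. Next I'll descend.

apply_moves --increments '[[[1, -0.0016, 0.003, 0.015, 0, 0, 0], [1, 0, 0, 0.02, 0, 0, 0], [1, 0, 0, 0.02, 0, 0, 0], [1, 0, 0, 0.02, 0, 0, 0], [1, 0, 0, 0.012, 0, 0, 0], [1, 0, 0, 0.004, 0, 0, 0], [1, 0, 0, 0, 0, 0, 0]]]'

```text
time: 24.65
tool_pos: [0.4639, -0.213, 0.1093]
tcp_rot: [-0.0, -0.086, 0.996, 0.0]
ft_force: [-0.6, 0.1, 0.1]
opening: 0.0002
finger_force: 0.0
```

apply_moves --increments '[[[1, 0, 0, 0.002, 0, 0, 0], [1, 0, 0, 0.002, 0, 0, 0], [1, 0, 0, 0.002, 0, 0, 0]]]'

```text
time: 24.95
tool_pos: [0.4643, -0.2138, 0.1043]
tcp_rot: [0.0, -0.086, 0.996, -0.0]
ft_force: [0.1, -0.5, -0.1]
opening: 0.0001
finger_force: 0.0
```

apply_moves --increments '[[[1, 0, 0, 0.002, 0, 0, 0], [1, 0, 0, 0.002, 0, 0, 0], [1, 0, 0, 0.002, 0, 0, 0]]]'

```text
time: 25.25
tool_pos: [0.4643, -0.2138, 0.0981]
tcp_rot: [0.0, -0.086, 0.996, -0.0]
ft_force: [-0.5, -0.3, 3.8]
opening: -0.0002
finger_force: 1.9
```

apply_moves --increments '[[[1, 0, 0, 0.002, 0, 0, 0], [1, 0, 0, 0.001, 0, 0, 0]]]'

```text
time: 25.45
tool_pos: [0.4645, -0.2139, 0.0975]
tcp_rot: [0.001, -0.086, 0.996, -0.001]
ft_force: [-8.7, 7.0, 30.0]
opening: 0.0002
finger_force: 15.1
```

apply_moves --increments '[[[1, 0, 0, -0.003, 0, 0, 0], [1, 0, 0, 0, 0, 0, 0]]]'

```text
time: 25.65
tool_pos: [0.4643, -0.2138, 0.0986]
tcp_rot: [0.0, -0.086, 0.996, -0.0]
ft_force: [0.8, -0.2, 3.5]
opening: 0.0007
finger_force: 1.8
```

apply_moves --increments '[[[1, 0, 0, -0.003, 0, 0, 0], [1, 0, 0, 0, 0, 0, 0]]]'

```text
time: 25.85
tool_pos: [0.4642, -0.2137, 0.1011]
tcp_rot: [0.0, -0.086, 0.996, -0.0]
ft_force: [1.0, -1.2, 1.9]
opening: 0.0001
finger_force: 1.2
```

apply_moves --increments '[[[1, 0, 0, -0.02, 0, 0, 0], [1, 0, 0, -0.04, 0, 0, 0], [1, 0, 0, -0.04, 0, 0, 0], [1, 0.04, 0, -0.02, 0, 0, 0], [1, 0.04, 0, 0, 0, 0, 0], [1, 0.03, 0, 0, 0, 0, 0], [1, 0, 0, 0, 0, 0, 0], [1, 0, 0, 0, 0, 0, 0]]]'

```text
time: 26.65
tool_pos: [0.3553, -0.2325, 0.2205]
tcp_rot: [0.0, -0.085, 0.996, 0.0]
ft_force: [0.2, 0.6, 0.2]
opening: 0.0004
finger_force: 0.0
```

```bash
python3 -c "
from plan import *
to([.4632,-.2165,.105])
c=snap('top'); cv2.imwrite('pics/t4.png',cv2.resize(c['color'][70:270,230:500],None,fx=2.9,fy=2.9,interpolation=2)[:,:,::-1])"
```

```text
t 26.6 pos [ 0.3553 -0.2325  0.2205] q [-0.89 -0.44 -0.41  1.6   0.   -1.06] F [0.22 0.58 0.22] op 0.0004 ff 0.0
tool shift [-0.109  -0.0026  0.1155] tooly angle 99.8 tilt 0.01
```

View pics/t4.png

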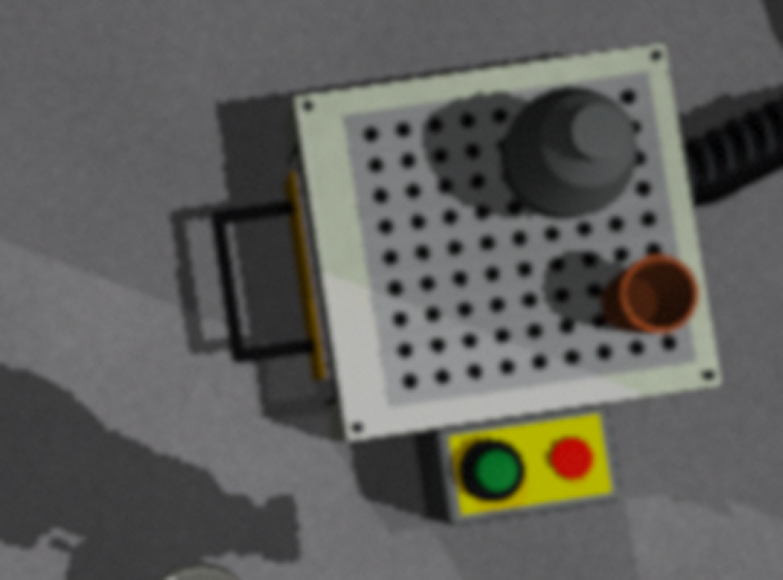

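```bash
python3 -c "
from plan import *
c=snap('top'); V=c['color'].max(2)
O=np.array([.6,-.0983]);u=np.array([.1711,-.9853]);v=np.array([.9853,.1711])
for r in range(150,188,4):
  k=np.arange(301,316); w=np.clip(60-V[r,301:316].astype(float),0,None)
  if w.sum(): p=onplane(c,(k*w).sum()/w.sum(),r,.044)[:2]-O; print(r,(k*w).sum()/w.sum(),(p@u).round(4),(p@v).round(4))
"
```

```text
150 307.6515151515151 -0.0585 0.0383
154 307.5483870967742 -0.0599 0.0301
158 307.8693181818182 -0.0605 0.0217
162 308.4260355029586 -0.0606 0.0134
166 308.44171779141107 -0.0618 0.0052
170 309.1372549019608 -0.0616 -0.0033
174 309.05806451612904 -0.063 -0.0114
178 309.4927536231884 -0.0633 -0.0197
182 310.27536231884056 -0.0629 -0.0282
186 310.9830508474576 -0.0627 -0.0365
```

The button force ramp confirms a real spring press. The bar depth read from the image, about -0.061, is a little short of the felt depth, about -0.059. So I'll touch the bar again gently to make sure the tray did not back off on release.

apply_moves --increments '[[[0.6, -0.0328, 0.0192, 0, 0, 0, 0], [0.6, -0.0328, 0.0192, 0, 0, 0, 0], [0.6, -0.0328, 0.0192, 0, 0, 0, 0], [0.6, -0.0328, 0.0192, 0, 0, 0, 0], [0.6, -0.0328, 0.0192, 0, 0, 0, 0], [0.6, -0.0328, 0.0192, 0, 0, 0, 0], [0.6, -0.0328, 0.0192, 0, 0, 0, 0], [0.6, -0.0328, 0.0192, 0, 0, 0, 0], [0.6, 0, 0, 0, 0, 0, 0], [0.6, 0, 0, 0, 0, 0, 0]]]'

```text
time: 27.75
tool_pos: [0.588, -0.0347, 0.2195]
tcp_rot: [-0.001, -0.087, 0.996, 0.0]
ft_force: [-0.3, -0.6, -0.9]
opening: 0.0344
finger_force: 0.0
```

```bash
python3 -c "
from plan import *
to([.588,-.034,.028])
c=snap('wrist'); cv2.imwrite('pics/w5.png',c['color'][:,:,::-1]); print([proj(c,p) for p in ((.5903,-.0411,.044),)])"
```

```text
t 27.8 pos [ 0.588  -0.0347  0.2195] q [-0.28  0.07  0.04  1.54 -0.   -0.46] F [-0.31 -0.64 -0.93] op 0.0344 ff 0.0
tool shift [-0.0005  0.0005  0.1915] tooly angle 100.03 tilt 0.13
[(np.float64(267.1024164261413), np.float64(195.5383299214962))]
```

View pics/w5.png

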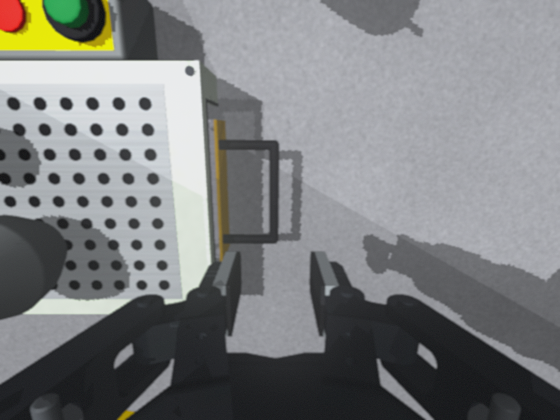

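apply_moves --increments '[[[0.6, 0, 0.001, 0.03, 0, 0, 0], [0.6, 0, 0, 0.04, 0, 0, 0], [0.6, 0, 0, 0.04, 0, 0, 0], [0.6, 0, 0, 0.035, 0, 0, 0], [0.6, 0, 0, 0.025, 0, 0, 0], [0.6, 0, 0, 0.015, 0, 0, 0], [0.6, 0, 0, 0.006, 0, 0, 0], [0.7, 0, 0, 0, 0, 0, 0], [0.7, 0, 0, 0, 0, 0, 0], [0.7, 0, 0, 0, 0, 0, 0]]]'

```text
time: 28.8
tool_pos: [0.5886, -0.0354, 0.0314]
tcp_rot: [0.001, -0.086, 0.996, -0.001]
ft_force: [-0.7, 0.8, 0.5]
opening: 0.0253
finger_force: 0.0
```

apply_moves --increments '[[[0.7, 0, -0.001, 0, 0, 0, 0], [0.7, 0, -0.001, 0, 0, 0, 0], [0.7, 0, 0, 0, 0, 0, 0]]]'

```text
time: 29.1
tool_pos: [0.5881, -0.0372, 0.0301]
tcp_rot: [0.0, -0.086, 0.996, -0.0]
ft_force: [-0.1, 0.2, -0.7]
opening: 0.0258
finger_force: 0.0
```

apply_moves --increments '[[[0.7, 0, -0.001, 0.001, 0, 0, 0], [0.7, 0, -0.001, 0.001, 0, 0, 0], [0.7, 0, 0, 0, 0, 0, 0]]]'

```text
time: 29.4
tool_pos: [0.5881, -0.0391, 0.0275]
tcp_rot: [-0.0, -0.086, 0.996, 0.0]
ft_force: [0.4, 0.4, 0.1]
opening: 0.0255
finger_force: 0.0
```

apply_moves --increments '[[[0.7, 0, -0.001, 0, 0, 0, 0], [0.7, 0, -0.001, 0, 0, 0, 0], [0.7, 0, 0, 0, 0, 0, 0]]]'

```text
time: 29.7
tool_pos: [0.5886, -0.0411, 0.0278]
tcp_rot: [0.0, -0.086, 0.996, -0.0]
ft_force: [0.7, -0.4, 0.5]
opening: 0.0258
finger_force: 0.0
```

apply_moves --increments '[[[0.7, 0, -0.001, 0, 0, 0, 0], [0.7, 0, 0, 0, 0, 0, 0]]]'

```text
time: 29.9
tool_pos: [0.5888, -0.0421, 0.0278]
tcp_rot: [0.0, -0.086, 0.996, -0.0]
ft_force: [-0.0, 0.4, 1.1]
opening: 0.0259
finger_force: 0.0
```

apply_moves --increments '[[[0.7, 0, -0.001, 0, 0, 0, 0], [0.7, 0, 0, 0, 0, 0, 0]]]'

```text
time: 30.1
tool_pos: [0.589, -0.043, 0.0278]
tcp_rot: [0.0, -0.086, 0.996, -0.0]
ft_force: [-0.2, -0.7, -0.0]
opening: 0.0256
finger_force: 0.0
```

apply_moves --increments '[[[0.7, 0, -0.001, 0, 0, 0, 0], [0.7, 0, 0, 0, 0, 0, 0]]]'

```text
time: 30.3
tool_pos: [0.589, -0.0438, 0.0278]
tcp_rot: [-0.0, -0.086, 0.996, 0.0]
ft_force: [0.1, 0.9, 0.3]
opening: 0.0258
finger_force: 0.6
```

apply_moves --increments '[[[0.7, 0, -0.0007, 0, 0, 0, 0], [0.7, 0, 0, 0, 0, 0, 0]]]'

```text
time: 30.5
tool_pos: [0.5891, -0.0439, 0.0278]
tcp_rot: [-0.0, -0.086, 0.996, 0.001]
ft_force: [-0.1, 4.9, 1.3]
opening: 0.0256
finger_force: 2.5
```

apply_moves --increments '[[[0.7, 0, -0.0007, 0, 0, 0, 0], [0.7, 0, 0, 0, 0, 0, 0]]]'

```text
time: 30.7
tool_pos: [0.589, -0.044, 0.0277]
tcp_rot: [-0.0, -0.087, 0.996, 0.001]
ft_force: [-0.4, 8.6, 1.4]
opening: 0.0252
finger_force: 3.9
```

The stop holds firm at the same place, so the tray was home throughout. I'll retract and hand in.

apply_moves --increments '[[[0.7, 0, 0.002, 0, 0, 0, 0], [0.7, 0, 0.004, 0, 0, 0, 0], [0.7, 0, 0, 0, 0, 0, 0], [0.7, 0, 0, -0.015, 0, 0, 0], [0.7, 0, 0, -0.03, 0, 0, 0], [0.7, 0, 0, -0.04, 0, 0, 0], [0.7, 0, 0, -0.04, 0, 0, 0], [0.7, 0, 0, -0.04, 0, 0, 0], [0.7, 0, 0, 0, 0, 0, 0], [0.7, 0, 0, 0, 0, 0, 0]]]'

```text
time: 31.7
tool_pos: [0.5892, -0.0398, 0.195]
tcp_rot: [0.002, -0.086, 0.996, -0.001]
ft_force: [0.7, 0.3, -0.2]
opening: 0.0259
finger_force: 0.0
```

```bash
python3 -c "
from plan import *
to([.588,-.034,.2])
print(workorder.hand_in())"
```

```text
t 31.7 pos [ 0.5892 -0.0398  0.195 ] q [-0.29  0.07 -0.01  1.49 -0.   -0.46] F [ 0.74  0.3  -0.16] op 0.0259 ff 0.0
tool shift [ 0.0002  0.0059 -0.005 ] tooly angle 99.87 tilt 0.2
the job is handed in; nothing more can be done
None
```

The tray is home against the stop (it held firm on a second gentle push), the green start button was pressed and sprang back, and the job was handed in at 31.7 s; `hand_in()` gave no verdict.

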